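Mix the flux bottle on the touch mixer

TASK

Take the narrow-necked flux bottle, set it upright in the round rubber cup on top of the bench mixer and press it down until the sprung cup is fully depressed; keep it fully down for at least one second. Then lift it off and leave it standing upright inside the square metal drip tray. Keep the bottle upright throughout and leave the other things on the bench where they are.

Things in the scene. Friction and masses are not known exactly. Their poses are not given: they have to be found in the camera images.
- bottle: White plastic flux bottle with paper label, loose, about 0.15 to 0.31 kg: straight round body 50 mm diameter from the base to 80 mm up, shoulder narrowing to 92 mm, black cap 30 mm diameter up to 112 mm (total height). It is the only container with a narrow neck. Origin: centre of its underside, z up along the bottle. It stands on the bench.
- mixer: Grey bench mixer, fixed to the bench: housing 150 x 115 mm (x, y), 77 mm high, with a metal collar of 88 mm diameter up to 85 mm. Origin: centre of its underside, z up. The sprung rubber cup sits in the middle of its top.
- pad_face (a point): Centre of the upper face (floor) of the mixer's black rubber cup, on which the bottle stands; it moves with the cup. 109 mm above the bench when the cup is up, 97 mm when fully down. Cup: outer diameter 78 mm, inner diameter 66 mm, rim 5 mm above this floor. z up.
- pad (a joint): How far the mixer's sprung cup is pressed straight down, in m: 0 = up, 0.012 = fully down (hard stop). Spring: it starts to move at about 4 N and is fully down at about 12 N; it comes back up by itself. The bottle's weight alone does not press it down.
- tray: Square aluminium drip tray, 120 x 120 mm, fixed to the bench, rim 10 mm high and 4 mm thick. Origin: centre of its underside; x and y along its sides, z up.
- tray_floor (a point): Centre of the tray's inner floor, on which the bottle has to stand, 5 mm above the bench.
- jar: Bystander: squat white plastic jar with black lid, 68 mm diameter, 58 mm high, no neck. Origin: centre of its underside.
- can: Bystander: straight white plastic canister with black lid, 57 mm diameter, 96 mm high, no neck. Origin: centre of its underside.
- screwdriver: Bystander: screwdriver about 200 mm long, lying. Origin: centre of its underside.
- memory: Bystander: flat green memory module 133 x 30 x 5 mm. Origin: centre of its underside.
- spool: Bystander: grey solder spool, 60 mm diameter, 45 mm high, standing on a flange. Origin: centre of its underside.
- bracket: Bystander: flat steel slot bracket 120 x 18 mm with one end bent up 16 mm. Origin: centre of its underside.
- mug: Bystander: white mug, 80 mm diameter, 90 mm high. Origin: centre of its underside.
Things that resemble listed ones, but are neither listed nor needed, are in the scene too. What is shaped like the bottle but pink or turquoise is not meant.

How it is judged (in metres and radians):
On the way:
1. the bottle, upright and standing in the mixer's cup, presses the cup fully down (within 1.5 mm of its stop) for one second (value of joint pad above 0.0105 m and contact force between bottle and mixer above 3 N and horizontal distance between bottle and pad_face below 0.014 m and angle between bottle's own z axis and vertical below 0.15 rad), for 1 s.
At the end, for the whole second after the job is handed in: The bottle stands upright (within 0.08 rad) and at rest on the tray's floor, wholly inside its rim (base within 4 mm of the floor's height, centre within 36 mm of the tray's centre along each side); the mixer's cup is back up (within 2 mm) (x of bottle in the frame of tray_floor between -0.036 and 0.036 m and y of bottle in the frame of tray_floor between -0.036 and 0.036 m and z of bottle in the frame of tray_floor between -0.004 and 0.004 m and angle between bottle's own z axis and vertical below 0.08 rad and linear speed of bottle below 0.02 m/s and value of joint pad below 0.002 m); the robot touches nothing.
It fails at once if the bottle is tipped over (more than 0.5 rad) (angle between bottle's own z axis and vertical above 0.5 rad).
It fails at once if another thing on the bench is moved by more than 30 mm (distance of any of jar, can, screwdriver, memory, spool, bracket, mug from where it was at the start of the episode above 0.03 m).
It also fails if it takes over 58 s, if anything falls off the work surface, if the arm or the gripper's body presses on something with over 40 N, if the wrist force passes 120 N, or if a joint passes its speed limit or range.

ROBOT

A 6-joint arm with a two-finger parallel gripper is mounted at the origin on the work surface. World frame = base frame: x ahead of the robot, y to its left, z up, the work surface at z = 0. Lengths are in m, angles in degrees, forces in N, time in s.
With the tool pointing down it reaches from about 0.35 to 0.875 m from the base axis. Payload 4.2 kg.
Tool frame: the origin (TCP) lies on the mounting face of the last link; the fingertips stand 182 mm ahead of it and the grasp point (between the pads) lies 164 mm ahead of it (r.tcp_to_grasp is the distance from the TCP to the grasp point, in m); z points along the fingers, y is the line along which they close (so a half turn about z gives the same grasp; the last joint's range is limited). The gripper opens to 87 mm and grips with 3 to 60 N. Pads are 19 mm wide; open, the fingers measure 117 mm over their backs; the gripper's body (75 mm by 190 mm) begins 51 mm behind the grasp point.
Start: joints at [-52.162, 22.042, 0.453, 0, -68.411, -14.817], TCP at [0.244, -0.575, 0.405] pointing down, gripper open.
Joint ranges: [-179.83, 179.83], [-69.29, 118.12], [-61.27, 80.66], [-181.25, 117.63], [-171.15, -9.14], [-177.46, 177.46]. Speed limits (degrees/s): [159.86, 159.86, 180, 180, 180, 180].

INTERFACE

Orientations are given as a 3x3 rotation matrix whose columns are the frame's x, y, z axes.
In Python, from station import sense, eyes, r gives the robot as it stands.
- The arm moves only by the tool jog_arm, never from a script. Its argument "increments" is a list of rows, each a list of 4 numbers: the shift along the tool's x, y, z normalised to -1 to 1, where 1 is 0.02 m, then the turn about the tool's z normalised to -1 to 1, where 1 is 0.08 rad. A call has 1 to 10 rows; each row shifts and turns the commanded pose from where the row before left it, along the tool's axes as they then stand; what a row does not reach is not made up. A row lasts 1/10 s, in which the tool goes at most 50 mm and 8.59 degrees, less where a joint would pass 70% of its speed; a pose out of reach is approached as far as the arm can. A call with a number of a shift or a turn outside -1 to 1 is refused whole. A call with a gripper value outside its range is refused whole. "grip" is the finger opening in mm, from 0 to 87, set as the call begins (left out, the last holds). The fingers move at their own pace and stop on an object; the grip force is fixed at half the most. Time passes only in rows, so rows that do not move let the fingers close. It gives the time, the measured TCP pose, the force, the opening and the grip force at its end, in the units of the state.
- sense(): the state, without advancing time (a new reading comes with each control period).
- eyes.capture(name): name is "scene" or "top" or "wrist"; returns the picture (480x640x3 uint8, blue, green, red); there is no depth.
- eyes.get_calibration(name): a dict with "camera_matrix" (3x3 intrinsics, pixels), "R" (3x3) and "t" (3): a world point X has camera coordinates R X + t; the wrist camera has in their place "T_tool_cam" (4x4, takes a point from camera to tool coordinates, whose origin is the TCP and whose axes are the flange's). Camera axes: x right, y down, z forward; pixel columns grow to the right and rows downward; lengths in m; the calibration is good to about 2 mm. A picture is of the moment at which its call begins: read the wrist's pose just before it. get_calibration takes no time and is no camera call.
- r.finish_job(): hands the job in; it is judged then, once.
Trained networks look in the newest picture that a camera, given by its name, has taken for a name from the list of things; names that differ only in an ending like _2 or _b are one class to them, and where a whole thing is asked for, a point or a joint stands for the part that bears it (a point fixed in the world has none). Each returns a list of dicts, best first, with "conf" (0 to 1); they miss things now and then, are a little off and sometimes report something else, mostly with a low value. They report only what shows in the picture. A call takes as long as a camera call. They do not tell look-alikes from the thing itself.
- eyes.spot_in(camera, name): "centre" ([x, y, z] in m, in world coordinates, good to about 4 mm: the middle of the surface that is visible of it).
- eyes.outline_of(camera, name): "mask" (480x640 bool, what is visible of it).
The state is a dict: "time_s": time; "joints": joint angles; "joint_velocities": joint speeds; "effort": joint torques, N m; "tcp_pos": TCP position; "ee_rot": TCP orientation; "wrist_force": force on the tool from outside, world axes, zero at the start; "moment": the same for the moment, N m; "gripper_width": opening from 0.0 (shut) to 1.0 (fully open); "gripper_force": force on a finger pad.
Only numpy, scipy, OpenCV 4.12 (cv2) and the standard library are available. Lean on these libraries where they do the work, as an engineer would, in place of code of your own. Each camera call takes 0.05 s, during which the arm holds its last target. There are 200 camera calls.

## Working session

There is one attempt and no reset: what is moved stays moved. The work goes in short steps, Python scripts to look and compute and a tool call to move; the robot and the scene stay as the last step left them, time stands still between calls to the robot, and variables do not carry over. Pictures are saved under pics/ and viewed, at most 10 in all, crops included, and the job is handed in when it is done.

Besides the shell and the picture viewer there is one more tool, called after ">>>" as name(argument=value, ...) on one line, values as JSON. jog_arm: Moves the arm, as the interface text tells. Its arguments: {"type":"object","properties":{"increments":{"type":"array"},"grip":{"type":"number"}},"required":["increments"]}

```bash
mkdir -p pics; python3 - <<'E'
from station import sense, eyes, r
import cv2, numpy as np
s=sense(); print(s['time_s'],s['tcp_pos'],np.round(s['ee_rot'],3).tolist())
im=[]
for c in ("scene","top"):
    im.append(eyes.capture(c)); cv2.imwrite(f'pics/{c}0.png',im[-1])
    for n in ("bottle","mixer","pad_face","tray","can","jar","mug","spool"):
        print(c,n,[(np.round(d['centre'],3).tolist(),round(d['conf'],2)) for d in eyes.spot_in(c,n)][:4])
    k=eyes.get_calibration(c); print(np.round(k['camera_matrix'],1).tolist(), np.round(k['R'],3).tolist(),np.round(k['t'],3).tolist())
E
```

```text
0.0 [ 0.24436646 -0.57504912  0.40364894] [[-0.92, -0.391, -0.001], [-0.391, 0.92, 0.002], [0.0, 0.002, -1.0]]
scene bottle [([0.513, 0.388, 0.06], 0.85), ([0.41, 0.346, 0.061], 0.8), ([0.603, 0.31, 0.061], 0.67)]
scene mixer [([0.497, 0.26, 0.065], 0.72), ([0.51, -0.323, 0.08], 0.57)]
scene pad_face [([0.48, -0.304, 0.106], 0.65)]
scene tray [([0.614, -0.047, 0.003], 0.96), ([0.71, -0.206, 0.003], 0.32)]
scene can [([0.496, 0.259, 0.065], 0.8), ([0.71, -0.203, 0.001], 0.62)]
scene jar [([0.576, 0.132, 0.056], 0.69), ([0.633, 0.487, 0.059], 0.36)]
scene mug [([0.512, 0.388, 0.062], 0.59), ([0.635, 0.491, 0.06], 0.57)]
scene spool [([0.614, -0.051, 0.006], 0.75), ([0.406, -0.118, 0.047], 0.7)]
[[471.1, 0.0, 320.2], [0.0, 471.1, 243.6], [0.0, 0.0, 1.0]] [[0.879, 0.477, -0.002], [0.317, -0.587, -0.745], [-0.357, 0.654, -0.667]] [-0.519, -0.054, 1.396]
top bottle [([0.584, 0.324, 0.082], 0.87), ([0.502, 0.394, 0.085], 0.81), ([0.4, 0.354, 0.084], 0.64)]
top mixer [([0.616, -0.049, 0.007], 0.17)]
top pad_face [([0.482, -0.299, 0.107], 0.82), ([0.758, 0.231, 0.023], 0.56)]
top tray [([0.758, 0.229, 0.021], 0.73), ([0.614, -0.049, 0.005], 0.68)]
top can [([0.485, 0.274, 0.091], 0.74), ([0.631, 0.524, 0.043], 0.56), ([0.5, 0.396, 0.082], 0.16)]
top jar [([0.562, 0.144, 0.052], 0.87), ([0.63, 0.522, 0.045], 0.55), ([0.758, 0.229, 0.022], 0.19)]
top mug [([0.632, 0.523, 0.043], 0.6)]
top spool [([0.399, -0.113, 0.048], 0.68)]
[[536.5, 0.0, 319.3], [0.0, 536.5, 236.5], [0.0, 0.0, 1.0]] [[-0.024, -1.0, -0.014], [-0.984, 0.026, -0.174], [0.174, 0.01, -0.985]] [0.121, 0.563, 1.231]
```

View pics/scene0.png

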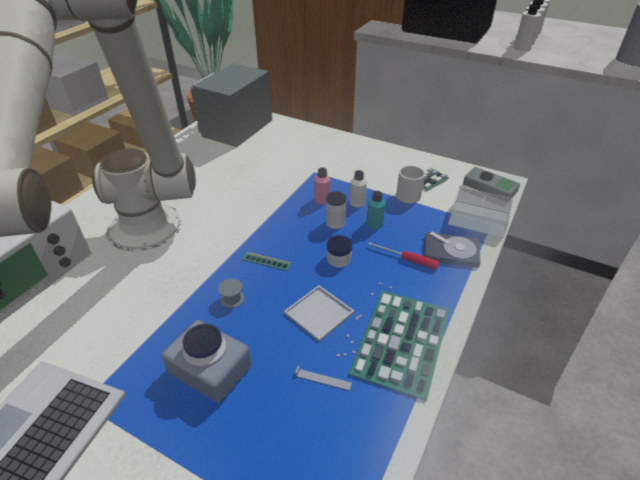

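View pics/top0.png

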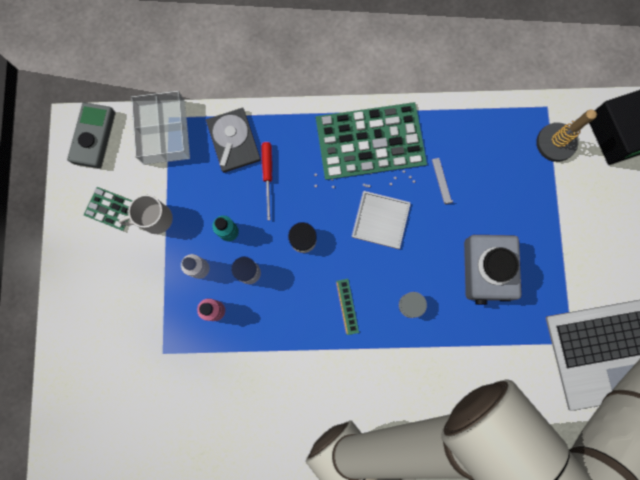

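Scene: white bottle at (359,188); look-alikes are the pink bottle (322,187), the turquoise bottle (376,210), the canister (336,210), the jar (340,251) and the mug (410,185). Top: white bottle at (195,265), pink (210,310), turquoise (225,228), canister (246,270). I choose the white one with the narrow neck, near (0.506, 0.391). The mixer cup is at scene (203,340) and top (500,265). The tray is at scene (319,313) and top (382,220).

```bash
cat > h.py <<'E'
from station import sense, eyes, r
import cv2, numpy as np
from scipy.optimize import minimize
def proj(c,P):
    k=eyes.get_calibration(c); return cv2.projectPoints(np.float64(P),cv2.Rodrigues(np.float64(k['R']))[0],np.float64(k['t']),np.float64(k['camera_matrix']),None)[0][:,0]
A=np.linspace(0,2*np.pi,40)
def rings(l): return np.vstack([np.c_[d/2*np.cos(A),d/2*np.sin(A),0*A+z] for d,z in l])
def sq(y,h=.06,z=(0,.01)):
    p=np.array([[a,b,c] for c in z for a,b in((-h,-h),(-h,h),(h,h),(h,-h))]); R=np.array([[np.cos(y),-np.sin(y),0],[np.sin(y),np.cos(y),0],[0,0,1]]); return p@R.T
def sil(c,P,parts):
    m=np.zeros((480,640),np.uint8)
    for p in parts:
        q=cv2.convexHull(np.float32(proj(c,p+P))); cv2.fillConvexPoly(m,np.int32(np.round(q*16)),1,shift=4)
    return m>0
def fit(masks,model,x0,st):
    def f(x):
        v=1.
        e=0
        for c,m in masks.items():
            s=sil(c,x[:3],model(x)); e+=1-(s&m).sum()/(s|m).sum()
        return e/len(masks)
    o=minimize(f,x0,method='Nelder-Mead',options=dict(initial_simplex=np.vstack([x0]+[np.add(x0,np.eye(len(x0))[i]*st[i]) for i in range(len(x0))]),maxiter=150))
    return o.x,o.fun
bottle=[rings([(.05,0),(.05,.08)]),rings([(.05,.08),(.03,.092)]),rings([(.03,.092),(.03,.112)])]
cup=[rings([(.078,-.012),(.078,.005)])]
E
python3 - <<'E'
from h import *
M={}
for c in("scene","top"):
    im=eyes.capture(c)
    for n,px in(("bottle",{"scene":(359,195),"top":(200,266)}),("pad_face",{"scene":(203,340),"top":(500,265)}),("tray",{"scene":(319,313),"top":(382,220)})):
        for d in eyes.outline_of(c,n):
            u,v=px[c]
            if d['mask'][v,u]: 
                M.setdefault(n,{})[c]=d['mask']; ys,xs=np.where(d['mask']); print(c,n,len(xs),xs.min(),xs.max(),ys.min(),ys.max(),d['conf']); break
    if c=="scene": a=cv2.resize(im[155:245,300:420],None,fx=5,fy=5,interpolation=2)
for n,mod,x0,st in(("bottle",lambda x:bottle,[.506,.391,0],[.01,.01,.01]),("pad_face",lambda x:cup,[.481,-.301,.109],[.01,.01,.01]),("tray",lambda x:[sq(x[3])],[.614,-.049,0,.2],[.01,.01,.01,.2])):
    if n in M: print(n,len(M[n]),fit(M[n],mod,x0,st))
cv2.imwrite('pics/crop1.png',a)
E
```

```text
scene bottle 481 350 365 170 206 0.78
scene pad_face 1038 183 221 324 357 0.86
scene tray 2165 284 353 286 341 0.72
top bottle 535 181 209 255 278 0.55
top pad_face 995 483 518 247 281 0.9
bottle 2 (array([ 5.02414046e-01,  4.03711657e-01, -3.29548478e-04]), np.float64(0.1185036408497322))
pad_face 2 (array([ 0.48193813, -0.2997761 ,  0.10433074]), np.float64(0.10319034033251762))
tray 1 (array([ 0.61651202, -0.05393764,  0.00760287, -0.28739174]), np.float64(0.024390243902439046))
```

View pics/crop1.png

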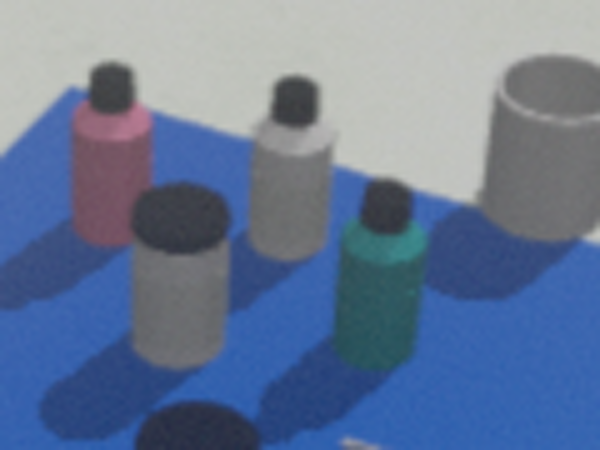

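The close crop shows a white bottle with a narrow neck and a black cap at scene (359,190), so the choice is confirmed. I'm moving, and will look with the wrist camera on the way.

>>> jog_arm(increments=[[-1,1,0,0],[-1,1,0,0],[-1,1,0,0],[-1,1,0,0],[-1,1,0,0],[-1,1,0,0],[-1,1,0,0],[-1,1,0,0],[-1,1,0,0],[-1,0.5,0,0]], grip=87)

```text
time_s: 2.3
tcp_pos: [0.354, -0.3206, 0.4051]
ee_rot: [[-0.92, -0.392, 0.0], [-0.392, 0.92, 0.0], [-0.0, -0.0, -1.0]]
wrist_force: [0.8, -0.6, 0.4]
gripper_width: 1.0
gripper_force: 0.0
```

```bash
cat >> h.py <<'E'
def wrist(names):
    s=sense(); T=np.array(eyes.get_calibration("wrist")['T_tool_cam']); im=eyes.capture("wrist")
    print('t',s['time_s'],'tcp',np.round(s['tcp_pos'],4),'F',np.round(s['wrist_force'],1))
    for n in names: print(n,[(np.round(d['centre'],3).tolist(),round(d['conf'],2)) for d in eyes.spot_in("wrist",n)][:3])
    return im,s
E
python3 - <<'E'
from h import *
im,s=wrist(["pad_face","tray"])
k=eyes.get_calibration("wrist");print(np.round(k['camera_matrix'],1).tolist(),np.round(k['T_tool_cam'],3).tolist())
E
```

```text
t 2.3 tcp [ 0.354  -0.3206  0.4051] F [ 0.8 -0.6  0.4]
pad_face []
tray [([0.621, 0.002, 0.006], 0.92)]
[[341.3, 0.0, 318.5], [0.0, 341.3, 238.8], [0.0, 0.0, 1.0]] [[-0.0, -0.963, -0.268, 0.073], [1.0, -0.0, 0.0, 0.0], [-0.0, -0.268, 0.963, 0.02], [0.0, 0.0, 0.0, 1.0]]
```

>>> jog_arm(increments=[[-1,1,0,0],[-1,1,0,0],[-1,1,0,0],[-1,1,0,0],[-1,1,0,0],[-1,1,0,0],[-1,1,0,0],[-1,1,0,0],[-1,1,0,0],[-1,0.5,0,0]])

```text
time_s: 3.45
tcp_pos: [0.464, -0.0685, 0.4049]
ee_rot: [[-0.92, -0.391, 0.0], [-0.391, 0.92, 0.0], [-0.0, -0.0, -1.0]]
wrist_force: [0.3, -0.4, 0.4]
gripper_width: 0.996
gripper_force: 0.0
```

```bash
python3 - <<'E'
from h import *
im,s=wrist(["tray","pad_face"])
E
```

```text
t 3.45 tcp [ 0.464  -0.0685  0.4049] F [ 0.3 -0.4  0.4]
tray [([0.617, -0.052, 0.006], 0.81), ([0.4, -0.112, 0.047], 0.21)]
pad_face [([0.482, -0.296, 0.107], 0.81)]
```

>>> jog_arm(increments=[[-1,1,0,0],[-1,1,0,0],[-1,1,0,0],[-0.5,1,0,0],[-0.5,1,0,0],[-0.5,1,0,0],[-0.5,1,0,0],[-0.5,1,0,0],[-0.5,1,0,0],[-0.5,1,0,0]])

```text
time_s: 4.6
tcp_pos: [0.5055, 0.1652, 0.4047]
ee_rot: [[-0.921, -0.389, -0.0], [-0.389, 0.921, -0.0], [0.001, -0.0, -1.0]]
wrist_force: [-0.7, -0.2, -0.5]
gripper_width: 0.999
gripper_force: 0.0
```

```bash
python3 - <<'E'
from h import *
im,s=wrist(["bottle","can"])
cv2.imwrite('pics/w1.png',im)
E
```

```text
t 4.6 tcp [0.5055 0.1652 0.4047] F [-0.7 -0.2 -0.5]
bottle [([0.403, 0.352, 0.083], 0.91), ([0.495, 0.384, 0.016], 0.8), ([0.595, 0.309, 0.079], 0.77)]
can [([0.484, 0.269, 0.095], 0.9)]
```

>>> jog_arm(increments=[[-0.4,1,0,0],[-0.4,1,0,0],[-0.4,1,0,0],[-0.4,1,0,0],[-0.4,1,0,0],[-0.4,1,0,0],[-0.4,1,0,0],[-0.4,0.8,0,0],[-0.4,0.4,0,0],[0,0,0,0]])

```text
time_s: 5.75
tcp_pos: [0.5079, 0.3464, 0.4042]
ee_rot: [[-0.92, -0.392, -0.0], [-0.392, 0.92, -0.0], [0.0, -0.0, -1.0]]
wrist_force: [0.4, 0.1, 0.9]
gripper_width: 1.0
gripper_force: 0.0
```

```bash
cat >> h.py <<'E'
def wproj(P,s):
    k=eyes.get_calibration("wrist"); T=np.array(k['T_tool_cam']); W=np.eye(4);W[:3,:3]=s['ee_rot'];W[:3,3]=s['tcp_pos']; C=np.linalg.inv(W@T)
    return cv2.projectPoints(np.float64(P),cv2.Rodrigues(C[:3,:3])[0],C[:3,3],np.float64(k['camera_matrix']),None)[0][:,0]
E
python3 - <<'E'
from h import *
im,s=wrist(["bottle"])
for x,y,c in((.502,.402,(0,0,255)),(.502,.395,(0,255,0))):
    for d,z in((.05,0),(.05,.08),(.03,.112)):
        cv2.polylines(im,[np.int32(wproj(rings([(d,z)])+[x,y,0],s))],True,c,1)
cv2.imwrite('pics/w2.png',im)
E
```

```text
t 5.75 tcp [0.5079 0.3464 0.4042] F [0.4 0.1 0.9]
bottle [([0.501, 0.394, 0.084], 0.97), ([0.405, 0.36, 0.086], 0.79), ([0.576, 0.328, 0.083], 0.63)]
```

View pics/w2.png

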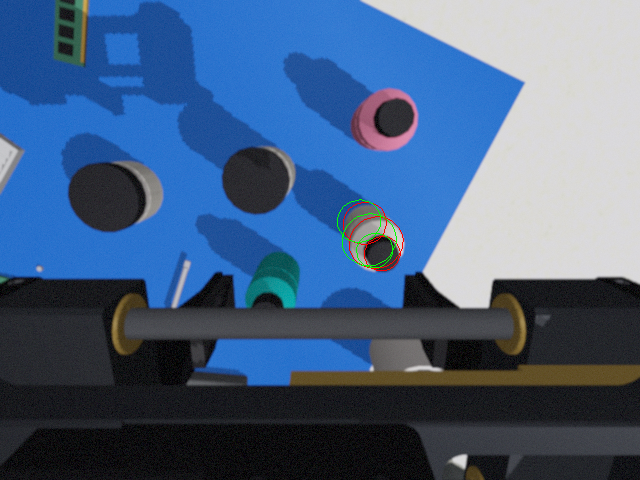

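The wrist view shows the white bottle with its cap at (381,252). The red overlay for (0.502, 0.402) sits on it, so that position is confirmed.

>>> jog_arm(increments=[[-0.2,0.7,0,0],[-0.2,0.7,0,0],[-0.2,0.7,0,0],[-0.2,0.6,0,0],[0,0,0.5,0],[0,0,0.8,0],[0,0,0.8,0],[0,0,0.8,0],[0,0,0.2,0],[0,0,0,0]])

```text
time_s: 6.85
tcp_pos: [0.5011, 0.4008, 0.3417]
ee_rot: [[-0.92, -0.391, -0.001], [-0.391, 0.92, -0.002], [0.002, -0.001, -1.0]]
wrist_force: [0.1, -0.1, -0.2]
gripper_width: 1.0
gripper_force: 0.0
```

```bash
python3 - <<'E'
from h import *
im,s=wrist(["bottle"])
cv2.imwrite('pics/w3.png',im)
E
```

```text
t 6.85 tcp [0.5011 0.4008 0.3417] F [ 0.1 -0.1 -0.2]
bottle [([0.495, 0.399, 0.086], 0.61), ([0.403, 0.368, 0.088], 0.59), ([0.575, 0.325, 0.042], 0.58)]
```

View pics/w3.png

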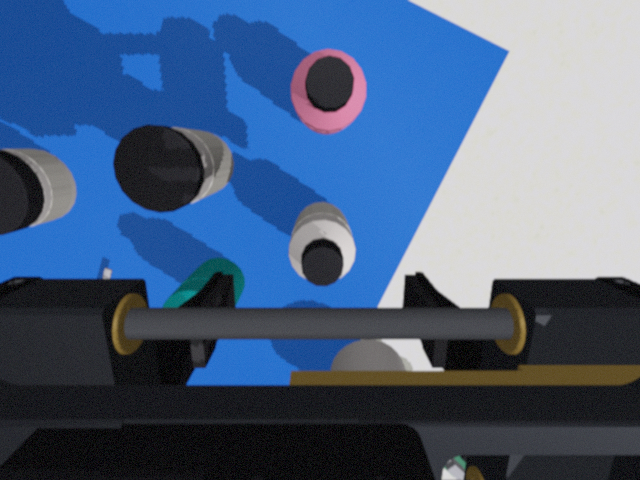

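The bottle is centred between the fingers, with its cap at (322,262), and no neighbour is in the fingers' way. Descending.

>>> jog_arm(increments=[[0,0,0.6,0],[0,0,0.8,0],[0,0,0.8,0],[0,0,0.8,0],[0,0,0.8,0],[0,0,0.7,0],[0,0,0.5,0],[0,0,0.4,0],[0,0,0.2,0],[0,0,0,0]])

```text
time_s: 7.95
tcp_pos: [0.5011, 0.4009, 0.2304]
ee_rot: [[-0.92, -0.391, -0.0], [-0.391, 0.92, -0.0], [0.001, -0.0, -1.0]]
wrist_force: [-1.1, -0.1, -0.1]
gripper_width: 0.997
gripper_force: 0.0
```

>>> jog_arm(increments=[[0,0,0,0],[0,0,0,0],[0,0,0,0],[0,0,0,0],[0,0,0,0],[0,0,0,0],[0,0,0,0],[0,0,0,0]], grip=35)

```text
time_s: 8.75
tcp_pos: [0.5012, 0.4011, 0.231]
ee_rot: [[-0.92, -0.391, 0.0], [-0.391, 0.92, 0.001], [-0.001, 0.0, -1.0]]
wrist_force: [0.1, 0.8, 0.6]
gripper_width: 0.566
gripper_force: 30.0
```

>>> jog_arm(increments=[[0,0,-0.5,0],[0,0,-1,0],[0,0,-1,0],[0,0,-1,0],[0,0,-1,0],[0,0,-1,0],[0,0,-1,0],[0,0,-1,0],[0,0,-0.7,0],[0,0,-0.3,0]])

```text
time_s: 9.75
tcp_pos: [0.5011, 0.4007, 0.4027]
ee_rot: [[-0.92, -0.391, 0.001], [-0.391, 0.92, 0.002], [-0.002, 0.001, -1.0]]
wrist_force: [0.2, 0.7, -1.5]
gripper_width: 0.57
gripper_force: 30.0
```

>>> jog_arm(increments=[[0.2,-0.5,0,0],[0.4,-1,0,0],[0.4,-1,0,0],[0.4,-1,0,0],[0.4,-1,0,0],[0.4,-1,0,0],[0.4,-1,0,0],[0.4,-1,0,0],[0.4,-1,0,0],[0.4,-1,0,0]])

```text
time_s: 10.75
tcp_pos: [0.5054, 0.1945, 0.4009]
ee_rot: [[-0.92, -0.391, 0.0], [-0.391, 0.92, 0.0], [-0.0, 0.0, -1.0]]
wrist_force: [0.1, 0.0, -1.4]
gripper_width: 0.567
gripper_force: 30.0
```

>>> jog_arm(increments=[[0.4,-1,0,0],[0.4,-1,0,0],[0.4,-1,0,0],[0.4,-1,0,0],[0.4,-1,0,0],[0.4,-1,0,0],[0.4,-1,0,0],[0.4,-1,0,0],[0.4,-1,0,0],[0.4,-1,0,0]])

```text
time_s: 11.75
tcp_pos: [0.5096, -0.0208, 0.4009]
ee_rot: [[-0.92, -0.391, 0.0], [-0.391, 0.92, 0.0], [-0.0, -0.0, -1.0]]
wrist_force: [-0.0, 0.2, -1.6]
gripper_width: 0.565
gripper_force: 30.0
```

>>> jog_arm(increments=[[0.4,-1,0,0],[0.4,-1,0,0],[0.4,-1,0,0],[0.4,-1,0,0],[0.4,-1,0,0],[0.4,-1,0,0],[0.4,-1,0,0],[0.4,-0.7,0,0],[0.2,-0.3,0,0],[0,0,0,0]])

```text
time_s: 12.75
tcp_pos: [0.5094, -0.1939, 0.4007]
ee_rot: [[-0.921, -0.389, -0.0], [-0.389, 0.921, 0.0], [0.0, 0.0, -1.0]]
wrist_force: [1.0, 0.3, -1.6]
gripper_width: 0.565
gripper_force: 30.0
```

```bash
python3 - <<'E'
from h import *
im,s=wrist(["pad_face","bottle"])
for c in ("scene","top"):
    eyes.capture(c); print(c,[(np.round(d['centre'],3),d['conf']) for d in eyes.spot_in(c,"pad_face")][:2])
for d,z in((.078,.114),(.066,.114)):
    cv2.polylines(im,[np.int32(wproj(rings([(d,z)])+[.482,-.299,0],s))],True,(0,0,255),1)
cv2.imwrite('pics/w4.png',im)
E
```

```text
t 12.75 tcp [ 0.5094 -0.1939  0.4007] F [ 1.   0.3 -1.6]
pad_face [([0.482, -0.3, 0.106], 0.83)]
bottle [([0.5, -0.199, 0.25], 0.86), ([0.722, 0.232, 0.018], 0.2)]
scene [(array([ 0.484, -0.305,  0.108]), 0.86)]
top [(array([ 0.482, -0.3  ,  0.107]), 0.96)]
```

View pics/w4.png

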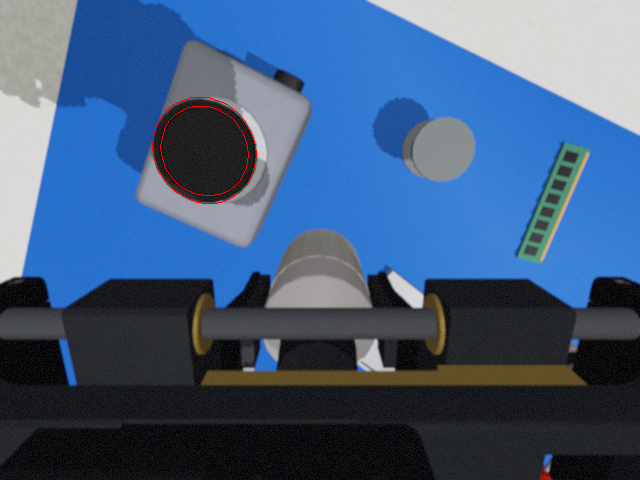

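The held bottle is upright at (318,290). The cup at (205,150) matches the overlay for (0.482, -0.300).

>>> jog_arm(increments=[[0.4,-0.5,0,0],[0.6,-0.8,0,0],[0.6,-0.8,0,0],[0.6,-0.8,0,0],[0.6,-0.8,0,0],[0.4,-0.5,0,0],[0.13,-0.15,0.3,0],[0,0,0.8,0],[0,0,0.5,0],[0,0,0,0]])

```text
time_s: 14.1
tcp_pos: [0.4824, -0.2985, 0.3666]
ee_rot: [[-0.92, -0.391, -0.004], [-0.391, 0.92, 0.002], [0.003, 0.003, -1.0]]
wrist_force: [0.1, 0.3, -1.4]
gripper_width: 0.57
gripper_force: 30.0
```

>>> jog_arm(increments=[[0,-0.05,0.3,0],[0,0,0.4,0],[0,0,0.3,0],[0,0,0.2,0],[0,0,0.1,0],[0,0,0.1,0],[0,0,0.1,0],[0,0,0,0]])

```text
time_s: 14.9
tcp_pos: [0.4833, -0.2999, 0.3395]
ee_rot: [[-0.92, -0.391, 0.001], [-0.391, 0.92, -0.0], [-0.0, -0.001, -1.0]]
wrist_force: [-1.5, 1.9, 2.5]
gripper_width: 0.566
gripper_force: 30.0
```

>>> jog_arm(increments=[[0,0,0.1,0],[0,0,0.1,0],[0,0,0.1,0],[0,0,0.1,0],[0,0,0.1,0],[0,0,0,0]])

```text
time_s: 15.5
tcp_pos: [0.4833, -0.2999, 0.33]
ee_rot: [[-0.92, -0.392, 0.001], [-0.392, 0.92, -0.001], [-0.001, -0.001, -1.0]]
wrist_force: [-1.6, 3.6, 8.1]
gripper_width: 0.57
gripper_force: 30.0
```

>>> jog_arm(increments=[[0,0,0.1,0],[0,0,0.1,0],[0,0,0,0]])

```text
time_s: 15.8
tcp_pos: [0.4833, -0.2998, 0.3277]
ee_rot: [[-0.92, -0.392, 0.002], [-0.392, 0.92, -0.001], [-0.001, -0.002, -1.0]]
wrist_force: [-3.6, 5.6, 15.3]
gripper_width: 0.565
gripper_force: 30.0
```

The force rose sharply past 12 N, so the cup is on its stop. I'll press slightly more and hold.

>>> jog_arm(increments=[[0,0,0.05,0],[0,0,0,0],[0,0,0,0],[0,0,0,0],[0,0,0,0],[0,0,0,0],[0,0,0,0],[0,0,0,0],[0,0,0,0],[0,0,0,0]])

```text
time_s: 16.8
tcp_pos: [0.4833, -0.2997, 0.3276]
ee_rot: [[-0.92, -0.392, 0.002], [-0.392, 0.92, -0.002], [-0.001, -0.003, -1.0]]
wrist_force: [-4.4, 6.4, 18.8]
gripper_width: 0.563
gripper_force: 30.0
```

>>> jog_arm(increments=[[0,0,0,0],[0,0,0,0],[0,0,0,0],[0,0,0,0],[0,0,0,0],[0,0,0,0],[0,0,0,0]])

```text
time_s: 17.5
tcp_pos: [0.4833, -0.2997, 0.3276]
ee_rot: [[-0.92, -0.392, 0.002], [-0.392, 0.92, -0.002], [-0.001, -0.003, -1.0]]
wrist_force: [-5.6, 6.8, 18.4]
gripper_width: 0.567
gripper_force: 30.0
```

```bash
python3 - <<'E'
from h import *
s=sense(); print(s['time_s'],s['tcp_pos'],s['wrist_force'],s['moment'])
for c in ("scene",):
    im=eyes.capture(c)
    for b in (0,1): pass
    cv2.imwrite('pics/p1.png',cv2.resize(im[240:400,120:290],None,fx=3.5,fy=3.5,interpolation=2))
E
```

```text
17.5 [ 0.48328195 -0.29971121  0.32759576] [-5.58542295  6.77522667 18.36843847] [1.99300888 1.58467001 0.04370532]
```

View pics/p1.png

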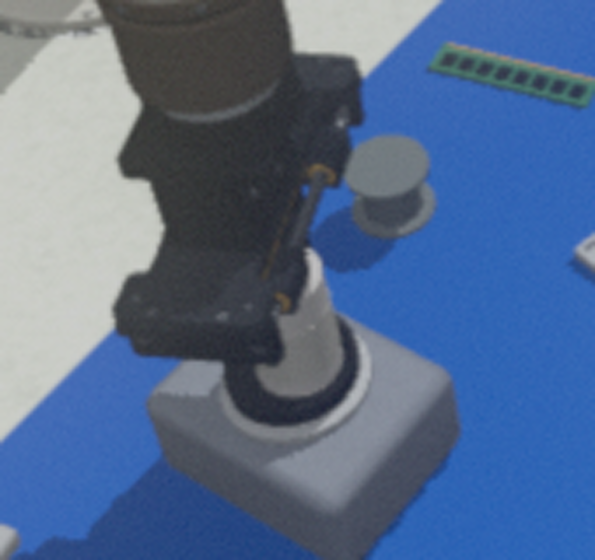

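The picture shows the bottle upright inside the cup with the cup rim low. Force has stayed near 18 N with no further travel for 1.7 s, so the press is done. Lifting towards the tray.

>>> jog_arm(increments=[[0,0,-0.2,0],[0,0,-0.4,0],[0,0,-0.6,0],[0,0,-0.8,0],[0,0,-0.8,0],[0,0,-0.8,0],[0,0,-0.2,0],[0,0,0,0]])

```text
time_s: 18.35
tcp_pos: [0.4832, -0.2999, 0.3996]
ee_rot: [[-0.92, -0.391, 0.001], [-0.391, 0.92, 0.0], [-0.001, -0.0, -1.0]]
wrist_force: [0.1, -0.1, -1.5]
gripper_width: 0.564
gripper_force: 30.0
```

>>> jog_arm(increments=[[-0.5,0.5,0,0],[-1,0.8,0,0],[-1,0.8,0,0],[-1,0.8,0,0],[-1,0.8,0,0],[-1,0.8,0,0],[-1,0.8,0,0],[-1,0.8,0,0],[-1,0.8,0,0],[-1,0.8,0,0]])

```text
time_s: 19.35
tcp_pos: [0.5981, -0.082, 0.3982]
ee_rot: [[-0.92, -0.391, -0.002], [-0.391, 0.92, 0.0], [0.002, 0.001, -1.0]]
wrist_force: [-0.5, -0.6, -1.5]
gripper_width: 0.566
gripper_force: 30.0
```

```bash
python3 - <<'E'
from h import *
im,s=wrist(["tray","bottle"])
for c in ("scene","top"):
    eyes.capture(c); print(c,[(np.round(d['centre'],3),d['conf']) for d in eyes.spot_in(c,"tray")][:2])
d=np.array([.616,-.053,.236])-s['tcp_pos']; print(np.round(s['ee_rot'].T@d if hasattr(s['ee_rot'],'T') else np.array(s['ee_rot']).T@d,4)/.02)
E
```

```text
t 19.35 tcp [ 0.5981 -0.082   0.3982] F [-0.5 -0.6 -1.5]
tray [([0.594, -0.05, 0.004], 0.81)]
bottle [([0.591, -0.089, 0.25], 0.89), ([0.588, -0.047, 0.008], 0.44)]
scene [(array([ 0.615, -0.051,  0.003]), 0.98), (array([0.576, 0.132, 0.055]), 0.45)]
top [(array([ 0.573, -0.074,  0.006]), 0.66)]
[-1.41   0.975  8.11 ]
```

>>> jog_arm(increments=[[-0.6,0.4,0,0],[-0.5,0.4,0,0],[-0.3,0.2,0,0],[0,0,0.5,0],[0,0,1,0],[0,0,1,0],[0,0,1,0],[0,0,1,0],[0,0,0.5,0],[0,0,0,0]])

```text
time_s: 20.7
tcp_pos: [0.6152, -0.0546, 0.2976]
ee_rot: [[-0.92, -0.391, -0.004], [-0.391, 0.92, -0.0], [0.004, 0.001, -1.0]]
wrist_force: [0.6, -0.4, -2.1]
gripper_width: 0.567
gripper_force: 30.0
```

>>> jog_arm(increments=[[0,0,0.5,0],[0,0,0.8,0],[0,0,0.7,0],[0,0,0.5,0],[0,0,0.2,0],[0,0,0,0]])

```text
time_s: 21.3
tcp_pos: [0.6158, -0.0545, 0.2452]
ee_rot: [[-0.92, -0.391, -0.001], [-0.391, 0.92, -0.0], [0.001, 0.0, -1.0]]
wrist_force: [-1.1, -0.0, -1.3]
gripper_width: 0.569
gripper_force: 30.0
```

>>> jog_arm(increments=[[0,0,0.15,0],[0,0,0.1,0],[0,0,0.1,0],[0,0,0.05,0],[0,0,0,0]])

```text
time_s: 21.8
tcp_pos: [0.6157, -0.0545, 0.2377]
ee_rot: [[-0.92, -0.391, -0.0], [-0.391, 0.92, -0.0], [0.0, 0.0, -1.0]]
wrist_force: [0.3, 1.0, -2.2]
gripper_width: 0.565
gripper_force: 30.0
```

>>> jog_arm(increments=[[0,0,0.05,0],[0,0,0.05,0],[0,0,0,0]])

```text
time_s: 22.1
tcp_pos: [0.6157, -0.0545, 0.2356]
ee_rot: [[-0.92, -0.391, -0.0], [-0.391, 0.92, -0.0], [0.0, 0.0, -1.0]]
wrist_force: [-0.1, 0.2, -1.2]
gripper_width: 0.567
gripper_force: 30.0
```

>>> jog_arm(increments=[[0,0,0.05,0],[0,0,0,0],[0,0,0,0]])

```text
time_s: 22.4
tcp_pos: [0.6159, -0.0545, 0.235]
ee_rot: [[-0.92, -0.391, 0.0], [-0.391, 0.92, -0.0], [-0.0, -0.0, -1.0]]
wrist_force: [-0.8, 0.6, 0.5]
gripper_width: 0.567
gripper_force: 29.9
```

The base is touching the tray floor, with force up about 2 N at the expected height. Releasing.

>>> jog_arm(increments=[[0,0,0,0],[0,0,0,0],[0,0,0,0],[0,0,0,0],[0,0,0,0],[0,0,0,0],[0,0,0,0]], grip=87)

```text
time_s: 23.1
tcp_pos: [0.6158, -0.0545, 0.2348]
ee_rot: [[-0.92, -0.391, 0.0], [-0.391, 0.92, -0.0], [-0.0, -0.0, -1.0]]
wrist_force: [-0.4, -0.2, 0.0]
gripper_width: 0.99
gripper_force: 0.0
```

>>> jog_arm(increments=[[0,0,-0.3,0],[0,0,-0.8,0],[0,0,-1,0],[0,0,-1,0],[0,0,-1,0],[0,0,-1,0],[0,0,-1,0],[0,0,-0.8,0],[0,0,-0.3,0],[0,0,0,0]])

```text
time_s: 24.1
tcp_pos: [0.6158, -0.0545, 0.3799]
ee_rot: [[-0.92, -0.391, 0.002], [-0.391, 0.92, 0.0], [-0.002, -0.001, -1.0]]
wrist_force: [0.3, -0.0, -0.3]
gripper_width: 0.997
gripper_force: 0.0
```

```bash
python3 - <<'E'
from h import *
im,s=wrist(["bottle","tray"])
i=eyes.capture("scene"); print([(np.round(d['centre'],3),d['conf']) for d in eyes.spot_in("scene","bottle")],[(np.round(d['centre'],3),d['conf']) for d in eyes.spot_in("scene","pad_face")])
cv2.imwrite('pics/e.png',cv2.resize(i[230:390,150:380],None,fx=3.3,fy=3.3,interpolation=2))
E
```

```text
t 24.1 tcp [ 0.6158 -0.0545  0.3799] F [ 0.3 -0.  -0.3]
bottle [([0.611, -0.057, 0.091], 0.69)]
tray [([0.595, -0.052, 0.009], 0.71)]
[(array([ 0.63 , -0.066,  0.074]), 0.62), (array([0.602, 0.314, 0.058]), 0.59)] [(array([ 0.481, -0.304,  0.107]), 0.62), (array([ 0.51 , -0.323,  0.081]), 0.42)]
```

View pics/e.png

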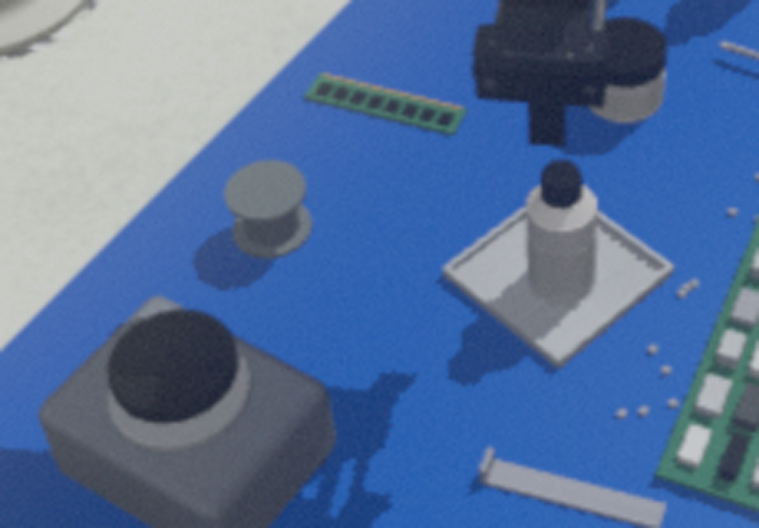

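The bottle stands upright in the middle of the tray at crop (560,240). The cup is back up at (172,365), and the gripper is clear.

```bash
python3 -c "
from station import r
print(r.finish_job())"
```

```text
the job is handed in; nothing more can be done
None
```

I pressed the bottle down in the mixer cup and held it for about 1.7 s at around 18 N, left it standing upright mid-tray with the cup back up, and handed the job in at about 24 s; the hand-in call returned no verdict.

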